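# Take the used cartridge out of the bench vapour filter

## Task

Take the used cartridge out of the vapour-filter unit: close the damper on its intake duct (lever fully across the duct, to its stop) before the cartridge leaves its seat, lift the barrel bolt's handle out of its notch, slide the bolt all the way back and lay its handle down in the other notch so that it cannot creep back. Draw the cartridge right out onto the bench by its pull tab and let go; it is too heavy to carry by the tab, so take it again across its body and set it down, upright and without dropping it, flat inside the white tray. Leave the notebook, the culture flask and the reagent bottle where they are.

Things in the scene. Friction and masses are not known exactly. Their poses are not given: they have to be found in the camera images.
- filter_unit: Filter unit, fixed: white housing, grey top sheet at z 56 mm, x 0 to 125, y -60 to 170 mm. Origin: on the bench under the middle of the bay's mouth, in the front face; +x into the unit, +y left. Bay 66 wide, 52 high, 108 deep, its floor is the bench; the cartridge is drawn out along -x. Round duct (55 mm flanges, end at y -137) on the right side at x 60. Bolt on top along y at x 15, z 69 mm.
- damper (a joint): Damper lever, rad: 0 = along the duct, pointing to the unit's -y (open); 1.571 = at its stop, across the duct, pointing to -x (closed). Turns clockwise seen from above about a vertical spindle, with about 1 N at the grip, and stays where it is left. Starts at 0 to 0.3.
- damper_spindle (a point): A point on the damper's vertical spindle axis, on top of the duct, at (60, -100, 74) mm in the unit's frame.
- damper_grip (a point): Middle of the damper lever's black grip, 63 mm from the spindle axis, 74 mm high. The grip is 12 mm wide, 38 mm long along the lever and 24 mm tall (z 62 to 86 mm).
- bolt (a joint): Slide of the bolt rod (12 mm in diameter), m: 0 = shot, its tip through the staple of the cartridge; 0.044 = fully withdrawn, moved to the unit's +y (left). Friction about 1.2 N.
- bolt_handle (a joint): Turn of the bolt handle about the bolt axis, rad: 0 = lying level in a notch, pointing to the unit's -x; grows as it is lifted, stop at 1.5 (upright). It falls back by its own weight. It clears the tooth between the two notches only above about 0.9 rad. Notch centres are 44 mm apart (shot, withdrawn), each 14 mm wide for the 9 mm stem.
- bolt_knob (a point): Middle of the bolt handle's steel knob (cylinder along the handle, 17 mm in diameter, 30 mm long), 43 mm from the bolt axis; it moves with slide and turn. With the handle down it stands 69 mm high, at the unit's y = 80 mm when shot, 28 mm in front of the housing's front face, with free air below.
- cartridge: Loose, about 0.55 kg. Aluminium box, x -1 to 104, 60 wide (y), 46 high, perforated top; front plate x -7 to -1, 78 wide; staple for the bolt behind the plate's ear (x -7 to 31, y 9 to 33, up to 83 high). Origin: at the underside, behind the front plate, on the unit's origin when fully in; x from tab to far end. Centre of mass near x 46. Grip the body across y at x 65 to 85 mm, behind the staple.
- pull_tab (a point): Middle of the pull tab: 40 long (x) x 14 wide (y) x 28 mm tall (z 16 to 44), at x = -36, z = 30 mm in the cartridge's frame. Grip it across y.
- cartridge_middle (a point): Point on the underside's level at the middle of the cartridge's whole length of 160 mm (tab included), at x = 24 mm in its frame.
- tray: White plastic tray, fixed, open at the top: 220 (x) x 124 (y) mm outside, 3 mm walls and 3 mm floor, rolled rim 19 mm high. Origin: centre of its underside; x along its length. It is on the left or the right of the unit. The cartridge (160 x 78 mm) lies in it lengthwise, tab to either end.
- log_book: Green notebook 210 x 152 x 16 mm lying on the bench; origin at the centre of its underside. Leave it alone.
- flask: Small clear culture flask lying flat, 52 x 98 x 24 mm, origin at the centre of its underside. Leave it alone.
- reagent_bottle: White reagent bottle with a cap, 56 mm in diameter, 99 mm tall, origin at the centre of its underside. Leave it alone.

How it is judged:
By the outcome, as a careful person would: the job done as asked, in the order asked, and still so for the second after the job is handed in, with the robot touching nothing.
It also fails if it takes over 70 s, if anything falls off the work surface, if the arm or the gripper's body presses on something with over 40 N, if the wrist force passes 120 N, or if a joint passes its speed limit or range.

## Robot

A 6-joint arm with a two-finger parallel gripper is mounted at the origin on a cart in front of the work surface, level with it; the furniture and walls round the work are solid. World frame = base frame: x ahead of the robot, y to its left, z up, the work surface at z = 0. Lengths are in m, angles in rad, forces in N, time in s.
With the tool pointing down it reaches from about 0.375 to 0.9 m from the base axis. Payload 3.1 kg.
Tool frame: the origin (TCP) lies at the very end of the fingers, on their centre line; the grasp point (between the pads) lies 19 mm behind it; z points along the fingers, y is the line along which they close (so a half turn about z gives the same grasp; the last joint's range is limited). The gripper opens to 87 mm and grips with 3 to 60 N. Pads are 19 mm wide; open, the fingers measure 117 mm over their backs; the gripper's body (75 mm by 190 mm) begins 51 mm behind the grasp point.
Start: joints at [-1.482, 0.527, 1.433, -0, 1.181, -0.178], TCP at [0.165, -0.603, 0.198] pointing down, gripper open.
Joint ranges: [-3.08, 3.08], [-0.75, 2.2], [0.22, 2.44], [-1.43, 4.57], [0, 2.65], [-2.85, 2.85]. Speed limits (rad/s): [2.79, 2.79, 3.14, 3.14, 3.14, 3.14].

## Interface

Orientations are given as a rotation vector (axis times angle).
In Python, from bench import bot gives the robot as it stands. The module is installed in compiled form; this text tells all that it offers.
- The arm moves only by the shell command python3 -m crank 'ROWS' [FORCE]. ROWS is JSON, a list of rows, each a list of 3 entries, a list of its own where there are three numbers: the gripper's target within -1 to 1 (fully open at 1, half-way at 0, shut at -1), then the shift along the tool's x, y, z normalised to -1 to 1, where 1 is 15 cm, then the turn, a rotation vector about the tool's x, y, z normalised to -1 to 1, where 1 is 2 rad. In form: [[jaw, [x, y, z], [wx, wy, wz]], ...]. A call has 1 to 10 rows; each row is the pose to reach, as a shift and turn from the pose commanded when the call began, along the tool's axes at that moment; what a row does not reach only later rows make up. A row lasts 1/8 s, in which the tool goes at most 62.5 mm and 10.7 degrees, less where a joint would pass 70% of its speed; a pose out of reach is approached as far as the arm can. A call with a number of a shift or a turn outside -1 to 1 is refused whole. A call with a gripper value outside its range is refused whole. The fingers move at their own pace and stop on an object; FORCE is the grip in N (left out, the last holds). Time passes only in rows, so rows that repeat a pose let the fingers close. It gives the time, the measured TCP pose, the force, the opening and the grip force at its end, in the units of the state.
- bot.sense(): the state, without advancing time (a new reading comes with each control period).
- bot.get_image(name): name is "side" or "top" or "wrist"; returns (picture, depth): 384x512x3 uint8, blue, green, red; 384x512 float32, m along the optical axis (not along the pixel's ray), 0 where there is no reading.
- bot.camera_info(name): a dict with "camera_matrix" (3x3 intrinsics, pixels), "R" (3x3) and "t" (3): a world point X has camera coordinates R X + t. Camera axes: x right, y down, z forward; pixel columns grow to the right and rows downward; lengths in m; the calibration is good to about 2 mm. A picture is of the moment at which its call begins: read the wrist's pose just before it. camera_info takes no time and is no camera call; for the wrist camera it gives the pose at the moment of the call.
- bot.finish_job(): hands the job in; it is judged then, once.
The state is a dict: "clock": time; "qpos": joint angles; "qvel": joint speeds; "tau": joint torques, N m; "position": TCP position; "tool_rot": TCP orientation; "contact_force": force on the tool from outside, world axes, zero at the start; "torque": the same for the moment, N m; "finger_gap": finger opening in m; "finger_force": force on a finger pad.
Only numpy, scipy, OpenCV 4.12 (cv2) and the standard library are available. Lean on these libraries where they do the work, as an engineer would, in place of code of your own. Each camera call takes 0.05 s, during which the arm holds its last target. There are 200 camera calls.

## Working session

There is one attempt and no reset: what is moved stays moved. The work goes in short steps, Python scripts to look and compute and a shell command to move; the robot and the scene stay as the last step left them, time stands still between calls to the robot, and variables do not carry over. Pictures are saved under pics/ and viewed, at most 11 in all, crops included, and the job is handed in when it is done.

```bash
mkdir -p pics; cat > h.py <<'E'
import numpy as np, cv2
from scipy.spatial.transform import Rotation as R
from bench import bot
def cloud(name):
    ci=bot.camera_info(name); im,d=bot.get_image(name)
    K,Rm,t=np.array(ci["camera_matrix"]),np.array(ci["R"]),np.array(ci["t"])
    v,u=np.mgrid[:384,:512]
    p=np.stack([(u-K[0,2])/K[0,0]*d,(v-K[1,2])/K[1,1]*d,d],-1)
    return im,d,(p-t)@Rm
E
python3 - <<'E'
from h import *
s=bot.sense(); print(s)
for n in ("top","side"):
    im,d,P=cloud(n); np.savez(f"pics/{n}.npz",im=im,d=d,P=P); cv2.imwrite(f"pics/{n}0.png",im)
    ci=bot.camera_info(n); print(n,-np.array(ci["R"]).T@ci["t"])
a=[cv2.imread(f"pics/{n}0.png") for n in("top","side")]
cv2.imwrite("pics/both.png",cv2.resize(np.vstack(a),(400*512//400,768)) [:, :] if 0 else np.hstack([cv2.resize(x,(400,300)) for x in a]))
E
```

```text
{'clock': 0.0, 'qpos': array([-1.48149538e+00,  5.28469896e-01,  1.43389885e+00, -8.61219157e-06,
        1.18138665e+00, -1.78500694e-01]), 'qvel': array([-0.00047917, -0.00116517,  0.0008919 ,  0.00066887, -0.00081326,
        0.00096997]), 'tau': array([ 5.60732303e-05, -4.40035951e+01, -1.76594371e+01,  6.32677088e-02,
        5.82945021e-02, -1.64955268e-04]), 'position': array([ 0.16533702, -0.6019225 ,  0.1965705 ]), 'tool_rot': array([-3.11132893e+00, -4.19122533e-01, -1.38872775e-04]), 'contact_force': array([-0.73341742,  0.55685355, -0.29290398]), 'torque': array([-0.0342089 ,  0.02690672,  0.00616836]), 'finger_force': 0.0, 'finger_gap': 0.0870879564271595}
top [ 0.476995   -0.03748781  1.0821488 ]
side [ 0.45745646 -0.84538609  0.49178852]
```

View pics/top0.png

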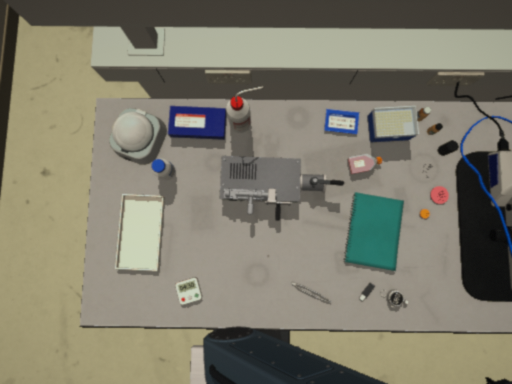

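View pics/side0.png

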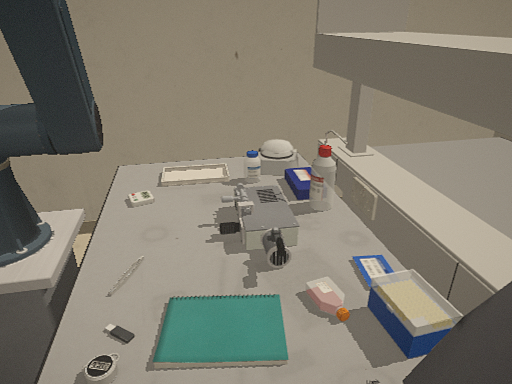

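The top view shows the unit at about (260,180), the pull tab at (278,213), the bolt knob at (250,205) and the lever grip at (337,183). The tray is on the left at (140,233), the bottle at (162,168), the flask at (361,163) and the notebook at (375,232). The side view agrees.

```bash
python3 - <<'E'
from h import *
z=np.load("pics/top.npz"); im,P=z["im"],z["P"]
u0,v0=215,150
sub=P[150:210,215:345]
def rect(m,lab):
    q=P[m][:,:2]; r=cv2.minAreaRect((q*1000).astype(np.float32)); print(lab,m.sum(),np.round(r[0],1),np.round(r[1],1),round(r[2],1),"z",np.round(np.median(P[m][:,2]),4))
roi=np.zeros(im.shape[:2],bool); roi[150:215,212:305]=1
m=roi&(abs(P[...,2]-.056)<.008); m=cv2.morphologyEx(m.astype(np.uint8),cv2.MORPH_OPEN,np.ones((5,5)))>0
rect(m,"sheet")
hsv=cv2.cvtColor(im,cv2.COLOR_BGR2HSV)
blk=hsv[...,2]<50
for lab,(a,b,c,d) in {"tab":(200,225,268,290),"grip":(174,192,326,348)}.items():
    r=np.zeros_like(roi); r[a:b,c:d]=1; rect(r&blk,lab)
r=np.zeros_like(roi); r[185:220,240:260]=1
m=r&(P[...,2]>.060); print("bolt pts",[ (u,v,*np.round(P[v,u]*1000).astype(int)) for v,u in np.argwhere(m&(P[...,0]<P[...,0][m].min()+.04))][::3])
r=np.zeros_like(roi); r[188:280,110:170]=1
rect(r&(P[...,2]>.010)&(P[...,2]<.03),"tray")
r=np.zeros_like(roi); r[150:180,345:390]=1; rect(r&(P[...,2]>.012),"flask")
r=np.zeros_like(roi); r[150:185,150:180]=1; rect(r&(P[...,2]>.05),"bottle")
r=np.zeros_like(roi); r[185:280,335:410]=1; rect(r&(P[...,2]>.01),"book")
E
```

```text
sheet 3018 [637.7 -41.5] [241.6 128.6] 88.6 z 0.0558
tab 60 [542.7 -88.8] [43.8  9.1] 0.1 z 0.0428
grip 43 [ 623.9 -251.2] [33.4  8.3] 88.7 z 0.0843
bolt pts [(np.int64(258), np.int64(193), np.int64(477), np.int64(-37), np.int64(1082))]
tray 429 [479.6 319.7] [126.6 221.8] 88.0 z 0.0175
flask 464 [ 615.2 -206.5] [ 63.9 432. ] 30.9 z 0.0236
bottle 333 [590.2 129.9] [403.8  55.1] 58.3 z 0.0816
book 2887 [ 514.6 -251.2] [407.6 211.4] 79.9 z 0.0123
```

```bash
cat >> h.py <<'E'
def plan(*T):
    "rows for world targets (x,y,z,yaw deg of tool x), tool down, relative to the present pose"
    s=bot.sense(); R0=R.from_rotvec(s["tool_rot"]); p=s["position"]
    for x,y,z,a in T:
        Rt=R.from_euler("z",a,degrees=True)*R.from_euler("x",180,degrees=True)
        sh=R0.inv().apply(np.array([x,y,z])-p)/.15; w=(R0.inv()*Rt).as_rotvec()/2
        print(np.round(sh,3).tolist(),np.round(w,3).tolist())
E
python3 -c "
from h import *
plan((.27,-.47,.25,-1.4),(.52,-.15,.30,-1.4))"
```

```text
[0.906, -0.665, -0.354] [-0.001, -0.0, 0.146]
[3.078, -2.282, -0.684] [-0.001, -0.0, 0.146]
```

```bash
python3 -m crank '[[1,[0.91,-0.67,-0.35],[0,0,0.146]],[1,[0.91,-0.67,-0.35],[0,0,0.146]],[1,[0.91,-0.67,-0.35],[0,0,0.146]],[1,[0.91,-0.67,-0.35],[0,0,0.146]]]'
python3 -c "
from h import *
plan((.40,-.33,.28,-1.4),(.52,-.20,.30,-1.4))"
```

```text
clock: 0.6
position: [0.2724, -0.4669, 0.2511]
tool_rot: [3.141, -0.031, 0.001]
contact_force: [-0.7, 1.1, 0.4]
finger_gap: 0.0871
finger_force: 0.0
[0.833, -0.929, -0.192] [0.0, -0.0, 0.002]
[1.616, -1.812, -0.325] [0.0, -0.0, 0.002]
```

```bash
python3 -m crank '[[1,[0.83,-0.93,-0.2],[0,0,0]],[1,[0.83,-0.93,-0.2],[0,0,0]],[1,[0.83,-0.93,-0.2],[0,0,0]],[1,[0.83,-0.93,-0.2],[0,0,0]]]' >/dev/null
python3 -m crank '[[1,[0.78,-0.88,-0.13],[0,0,0]],[1,[0.78,-0.88,-0.13],[0,0,0]],[1,[0.78,-0.88,-0.13],[0,0,0]],[1,[0.78,-0.88,-0.13],[0,0,0]]]'
python3 - <<'E'
from h import *
im,d,P=cloud("wrist"); np.savez("pics/w1.npz",im=im,d=d,P=P); cv2.imwrite("pics/w1.png",im)
E
```

```text
clock: 1.6
position: [0.52, -0.2036, 0.2991]
tool_rot: [3.141, -0.033, 0.0]
contact_force: [-1.0, 0.2, 0.3]
finger_gap: 0.0871
finger_force: 0.0
```

View pics/w1.png

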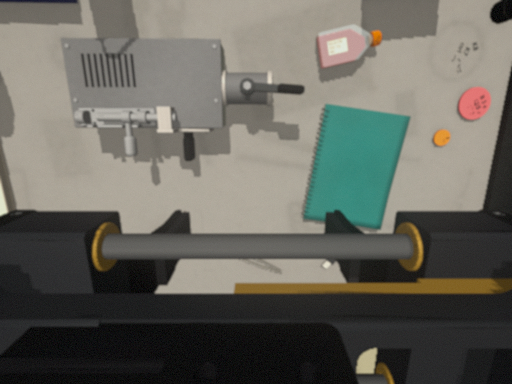

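The wrist view shows the sheet with corners at (64,40) and (222,40), the knob at (130,146), the tab at (189,147), the spindle at (247,87) and the grip at (290,89).

```bash
python3 - <<'E'
from h import *
z=np.load("pics/w1.npz"); im,P,d=z["im"],z["P"],z["d"]; ok=d>0
hsv=cv2.cvtColor(im,cv2.COLOR_BGR2HSV); ok=ok&(np.mgrid[:384,:512][0]<200)
def rect(box,m,lab):
    a,b,c,e=box; r=np.zeros(ok.shape,bool); r[a:b,c:e]=1; m=(m&r&ok)
    m=cv2.morphologyEx(m.astype(np.uint8),cv2.MORPH_OPEN,np.ones((3,3)))>0
    q=P[m][:,:2]*1000; r=cv2.minAreaRect(q.astype(np.float32))
    print(lab,m.sum(),np.round(r[0],1),np.round(r[1],1),round(r[2],1),"z",round(float(np.median(P[m][:,2])),4),"med",np.round(np.median(q,0),1))
Z=P[...,2]
rect((20,140,50,235),abs(Z-.056)<.006,"sheet")
rect((130,165,180,200),(Z>.03)&(Z<.055)&(hsv[...,2]<70),"tab")
rect((132,160,120,142),Z>.055,"knob")
rect((75,100,275,310),Z>.07,"grip")
rect((76,100,238,256),Z>.068,"spindle")
rect((15,75,310,390),(Z>.012)&(Z<.05),"flask")
rect((95,235,295,415),(Z>.009)&(Z<.03),"book")
for n,(u,v) in {"grip":(290,89),"grip-":(280,88),"spindle":(247,87),"tab":(189,147),"knob":(130,146)}.items(): print(n,np.round(P[v,u]*1000,1))
E
```

```text
sheet 12667 [636.9 -44.5] [250.9 131.6] 88.3 z 0.0563 med [648.1 -43.1]
tab 231 [543.3 -89.1] [12.5 42.4] 88.7 z 0.0433 med [543.6 -90.3]
knob 259 [552.4  -8.5] [16. 35.] 89.8 z 0.0753 med [552.2 -10.9]
grip 260 [ 626.7 -252.6] [38.3 12.1] 84.3 z 0.0852 med [ 626.  -251.6]
spindle 202 [ 633.  -191.1] [21.7 20.4] 88.6 z 0.0744 med [ 632.3 -190.7]
flask 1884 [ 696.8 -352.2] [52.  97.2] 11.4 z 0.0239 med [ 696.3 -341.5]
book 7598 [ 511.  -378.9] [149.7 172.3] 80.6 z 0.0116 med [ 520.8 -377.5]
grip [ 624.5 -251.    86.5]
grip- [ 626.3 -237.1   85.1]
spindle [ 629.2 -190.5   79.1]
tab [542.  -91.1  43.4]
knob [549.   -9.6  75.2]
```

```bash
python3 -c "
from h import *
plan((.6265,-.2525,.17,83))"
```

```text
[0.728, 0.301, 0.857] [-0.0, 0.001, -0.736]
```

```bash
python3 -m crank '[[-0.1,[0.73,0.3,0.86],[0,0,-0.736]],[-0.1,[0.73,0.3,0.86],[0,0,-0.736]],[-0.1,[0.73,0.3,0.86],[0,0,-0.736]],[-0.1,[0.73,0.3,0.86],[0,0,-0.736]],[-0.1,[0.73,0.3,0.86],[0,0,-0.736]],[-0.1,[0.73,0.3,0.86],[0,0,-0.736]],[-0.1,[0.73,0.3,0.86],[0,0,-0.736]],[-0.1,[0.73,0.3,0.86],[0,0,-0.736]],[-0.1,[0.73,0.3,0.86],[0,0,-0.736]],[-0.1,[0.73,0.3,0.86],[0,0,-0.736]]]'
python3 -c "
from h import *
plan((.6265,-.2525,.068,83))"
```

```text
clock: 2.9
position: [0.6259, -0.2534, 0.1701]
tool_rot: [-2.358, -2.075, 0.001]
contact_force: [0.2, 0.2, 0.6]
finger_gap: 0.0391
finger_force: 0.0
[0.006, 0.004, 0.681] [-0.0, 0.0, -0.003]
```

```bash
python3 -m crank '[[-0.1,[0,0,0.3],[0,0,0]],[-0.1,[0,0,0.68],[0,0,0]],[-0.1,[0,0,0.68],[0,0,0]],[-0.5,[0,0,0.68],[0,0,0]],[-0.5,[0,0,0.68],[0,0,0]],[-0.5,[0,0,0.68],[0,0,0]]]'
python3 -c "
from h import *
S=np.array([.634,-.191]); L=[]
for f in (.3,.5,.7,.9,1.1,1.3,1.5,1.6,1.66): L.append((*(S+.063*np.array([-np.sin(f),-np.cos(f)])),.068,90-np.degrees(f)))
plan(*L)"
```

```text
clock: 3.65
position: [0.6282, -0.2525, 0.0711]
tool_rot: [2.351, 2.078, 0.002]
contact_force: [0.9, 0.2, -0.9]
finger_gap: 0.0232
finger_force: 0.0
[-0.002, -0.086, 0.02] [0.002, 0.001, 0.088]
[0.021, -0.166, 0.02] [0.002, 0.001, 0.188]
[0.06, -0.241, 0.019] [0.002, 0.0, 0.288]
[0.112, -0.306, 0.019] [0.002, 0.0, 0.388]
[0.177, -0.36, 0.019] [0.002, -0.0, 0.488]
[0.25, -0.4, 0.018] [0.002, -0.0, 0.588]
[0.331, -0.424, 0.018] [0.002, -0.001, 0.688]
[0.372, -0.43, 0.018] [0.002, -0.001, 0.738]
[0.397, -0.432, 0.018] [0.002, -0.001, 0.768]
```

```bash
python3 -m crank '[[-0.5,[0,-0.086,0],[0,0,0.088]],[-0.5,[0.02,-0.166,0],[0,0,0.18]],[-0.5,[0.06,-0.24,0],[0,0,0.27]],[-0.5,[0.1,-0.29,0],[0,0,0.36]],[-0.5,[0.15,-0.34,0],[0,0,0.45]],[-0.5,[0.21,-0.38,0],[0,0,0.54]],[-0.5,[0.29,-0.415,0],[0,0,0.63]],[-0.5,[0.35,-0.43,0],[0,0,0.72]],[-0.5,[0.397,-0.435,0],[0,0,0.768]],[-0.5,[0.397,-0.435,0],[0,0,0.768]]]'
python3 -c "
from h import *
S=np.array([.634,-.191]);p=bot.sense()['position'][:2]-S; print(np.arctan2(-p[0],-p[1]),np.hypot(*p))"
```

```text
clock: 4.9
position: [0.57, -0.1844, 0.0697]
tool_rot: [3.138, -0.135, 0.003]
contact_force: [-0.2, -0.0, -0.0]
finger_gap: 0.0219
finger_force: 0.0
1.6732367522751173 0.06438586439648727
```

```bash
python3 -m crank '[[-0.5,[0,-0.02,0],[0,0,0]],[-0.5,[0,-0.035,0],[0,0,0]],[-0.5,[0,-0.035,0],[0,0,0]]]'
```

```text
clock: 5.28
position: [0.5698, -0.1793, 0.0686]
tool_rot: [3.139, -0.138, -0.0]
contact_force: [0.1, -0.1, -0.1]
finger_gap: 0.0217
finger_force: 0.0
```

```bash
python3 -m crank '[[-0.5,[0,-0.02,0],[0,0,0]],[-0.5,[0,-0.04,0],[0,0,0]],[-0.5,[0,-0.04,0],[0,0,0]]]'
python3 - <<'E'
from h import *
for n in("top","side"):
    im,d,P=cloud(n); cv2.imwrite(f"pics/{n}1.png",im)
    if n=="top": a=cv2.resize(im[145:225,210:350],(560,320),interpolation=cv2.INTER_CUBIC)
    else: b=cv2.resize(im[170:290,190:330],(350,300),interpolation=cv2.INTER_CUBIC)
c=np.zeros((620,560,3),np.uint8); c[:320]=a; c[320:,:350]=b; cv2.imwrite("pics/c1.png",c[:600])
E
```

```text
clock: 5.65
position: [0.5703, -0.1731, 0.0685]
tool_rot: [-3.138, 0.138, 0.0]
contact_force: [0.6, 0.1, -0.3]
finger_gap: 0.0219
finger_force: 0.0
```

View pics/c1.png

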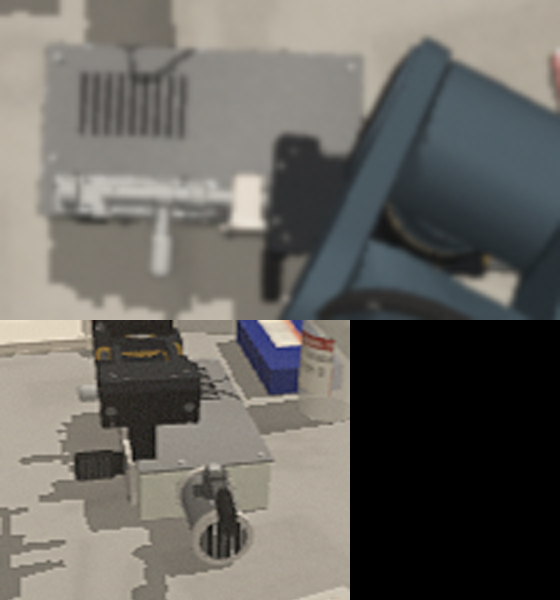

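The crop shows the gripper in front of the duct, but in the side view the lever, at about (225,500) in the crop, seems to still point to -y. I'll back off and measure it again.

```bash
python3 -m crank '[[-0.5,[0,0,-0.4],[0,0,0]],[-0.5,[-0.5,0.2,-0.8],[0,0,0]],[-0.5,[-0.5,0.2,-1],[0,0,0]],[-0.5,[-0.5,0.2,-1],[0,0,0]],[-0.5,[-0.5,0.2,-1],[0,0,0]]]'
python3 - <<'E'
from h import *
im,d,P=cloud("wrist"); np.savez("pics/w2.npz",im=im,d=d,P=P); cv2.imwrite("pics/w2.png",im)
E
```

```text
clock: 6.38
position: [0.493, -0.1967, 0.2186]
tool_rot: [3.138, -0.139, 0.001]
contact_force: [0.2, -0.5, 0.4]
finger_gap: 0.0215
finger_force: 0.0
```

View pics/w2.png

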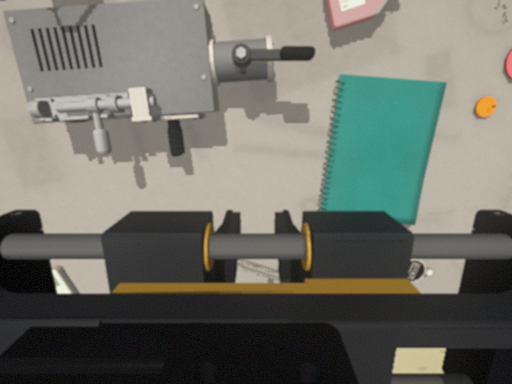

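The lever is still open: spindle at (242,53), grip at (297,53).

```bash
python3 - <<'E'
from h import *
z=np.load("pics/w2.npz"); im,P,d=z["im"],z["P"],z["d"]; Z=P[...,2]
for lab,(a,b,c,e),zz in (("grip",(40,65,278,320),.07),("spin",(42,64,231,252),.068),("tab",(115,158,165,190),.034),("knob",(120,156,92,110),.06)):
    m=np.zeros(Z.shape,bool); m[a:b,c:e]=1; m&=(Z>zz)&(d>0)&(Z<.1)
    q=P[m]*1000; r=cv2.minAreaRect(q[:,:2].astype(np.float32)); print(lab,m.sum(),np.round(r[0],1),np.round(r[1],1),round(r[2],1),np.round(np.percentile(q[:,2],[5,50,95]),1))
ci=bot.camera_info("wrist"); print(np.round(-np.array(ci["R"]).T@ci["t"],4))
K=ci["camera_matrix"];Rm=np.array(ci["R"])
# where are finger tips? project TCP and points
s=bot.sense(); print(s["position"])
E
```

```text
grip 476 [ 626.  -251.4] [39.9 11.2] 84.3 [71.2 85.2 87. ]
spin 337 [ 632.7 -190.3] [21.5 21.7] 84.5 [70.4 74.4 78.5]
tab 515 [546.5 -95.9] [31.1 54.5] 80.8 [37.3 43.6 52.5]
knob 437 [554.8  -8.5] [16.7 40. ] 86.5 [69.9 75.1 77.9]
[ 0.5633 -0.2018  0.405 ]
[ 0.49279505 -0.19630926  0.21769708]
```

```bash
python3 -c "
from h import *
plan((.626,-.2515,.15,84))"
```

```text
[0.918, 0.289, 0.45] [-0.001, 0.0, -0.777]
```

```bash
python3 -m crank '[[0,[0,0,0],[0,0,-0.18]],[0,[0.9,0.3,0],[0,0,-0.4]],[0,[0.92,0.29,0.3],[0,0,-0.777]],[0,[0.92,0.29,0.45],[0,0,-0.777]],[0,[0.92,0.29,0.45],[0,0,-0.777]],[0,[0.92,0.29,0.45],[0,0,-0.777]],[0,[0.92,0.29,0.45],[0,0,-0.777]],[0,[0.92,0.29,0.45],[0,0,-0.777]],[0,[0.92,0.29,0.45],[0,0,-0.777]],[0,[0.92,0.29,0.45],[0,0,-0.777]]]'
python3 -m crank '[[0,[0,0,0.3],[0,0,0]],[0,[0,0,0.57],[0,0,0]],[0,[0,0,0.57],[0,0,0]],[-1,[0,0,0.57],[0,0,0]],[-1,[0,0,0.57],[0,0,0]],[-1,[0,0,0.57],[0,0,0]],[-1,[0,0,0.57],[0,0,0]],[-1,[0,0,0.57],[0,0,0]]]' 5
```

```text
clock: 7.68
position: [0.6263, -0.2511, 0.1486]
tool_rot: [-2.332, -2.1, 0.002]
contact_force: [0.0, -0.3, 0.8]
finger_gap: 0.044
finger_force: 0.0
clock: 8.68
position: [0.6268, -0.2523, 0.066]
tool_rot: [2.335, 2.101, 0.0]
contact_force: [0.5, 1.1, 0.4]
finger_gap: 0.0033
finger_force: 0.0
```

The fingers closed on nothing, so I'll look from the side.

```bash
python3 - <<'E'
from h import *
im,d,P=cloud("side"); a=cv2.resize(im[120:320,200:400],(500,500),interpolation=cv2.INTER_CUBIC)
cv2.imwrite("pics/c2.png",a)
ci=bot.camera_info("side");K=np.array(ci["camera_matrix"])
for X in (bot.sense()["position"],np.array([.626,-.2515,.086]),np.array([.633,-.19,.074])):
    c=np.array(ci["R"])@X+ci["t"]; u=K@c; u=u[:2]/u[2]; print((u-[200,120])*2.5, c[2], d[int(u[1]),int(u[0])])
E
```

```text
[200.6360659  323.45359035] 0.7380496426994301 0.7143334
[200.19434574 302.18633709] 0.7298392412364401 0.7174741
[189.40945489 274.50550127] 0.7906920780686698 0.71342176
```

View pics/c2.png

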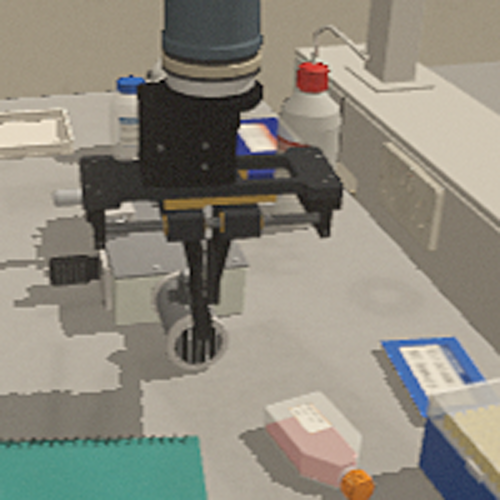

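The side crop shows the fingers coming down at about (200-213, 240-303). The right one ends near row 303, higher than the reported TCP at row 323. I'll check the tip height from depth.

```bash
python3 - <<'E'
from h import *
im,d,P=cloud("side")
for v in range(226,264,2):
    print(v,(v-120)*2.5,[ (int(im[v,u].mean()),*np.round(P[v,u]*1000).astype(int).tolist()) for u in (276,279,282,285,288)])
E
```

```text
226 265.0 [(25, 613, -264, 130), (45, 620, -263, 129), (40, 628, -254, 122), (48, 631, -265, 128), (31, 637, -265, 128)]
228 270.0 [(81, 614, -263, 125), (47, 620, -263, 124), (45, 628, -256, 119), (44, 632, -263, 122), (53, 637, -266, 123)]
230 275.0 [(33, 614, -262, 119), (45, 621, -260, 117), (47, 627, -260, 117), (41, 632, -264, 118), (129, 673, -150, 44)]
232 280.0 [(28, 616, -256, 111), (41, 620, -263, 115), (40, 627, -261, 112), (40, 632, -265, 114), (149, 672, -154, 42)]
234 285.0 [(33, 616, -257, 107), (47, 621, -260, 108), (41, 627, -262, 109), (41, 632, -265, 110), (142, 673, -153, 35)]
236 290.0 [(51, 616, -257, 102), (49, 621, -260, 104), (44, 626, -263, 105), (47, 632, -264, 105), (157, 674, -151, 28)]
238 295.0 [(78, 616, -258, 98), (41, 620, -264, 101), (44, 627, -263, 100), (39, 632, -265, 100), (154, 673, -152, 23)]
240 300.0 [(64, 616, -258, 94), (45, 621, -262, 96), (45, 627, -262, 95), (35, 633, -262, 94), (153, 674, -150, 17)]
242 305.0 [(45, 620, -242, 78), (47, 623, -256, 87), (37, 629, -257, 86), (141, 667, -149, 11), (147, 675, -148, 10)]
244 310.0 [(74, 620
[... 456 characters left out ...]
 330.0 [(107, 624, -229, 43), (39, 619, -271, 73), (45, 625, -273, 74), (30, 643, -231, 43), (133, 651, -227, 39)]
254 335.0 [(112, 624, -230, 39), (40, 619, -271, 68), (38, 625, -273, 69), (30, 645, -227, 35), (100, 651, -228, 34)]
256 340.0 [(82, 625, -227, 32), (69, 630, -231, 34), (74, 637, -230, 33), (41, 644, -228, 30), (85, 651, -227, 28)]
258 345.0 [(85, 625, -226, 26), (71, 631, -228, 26), (91, 637, -231, 28), (42, 645, -229, 25), (107, 651, -228, 24)]
260 350.0 [(87, 625, -228, 22), (70, 631, -229, 22), (92, 637, -230, 22), (39, 644, -230, 21), (127, 651, -230, 20)]
262 355.0 [(86, 625, -228, 17), (64, 631, -229, 17), (130, 638, -230, 16), (72, 645, -228, 14), (141, 652, -228, 13)]
```

The depth image puts the real fingertips about 22 mm above the reported TCP: tips at z 0.088 when 0.066 is reported. I'll open, go lower and close again.

```bash
python3 -m crank '[[0,[0,0,0],[0,0,0]],[0,[0,0,0],[0,0,0]],[0,[0,0,0],[0,0,0]],[0,[0,0,0.07],[0,0,0]],[0,[0,0,0.15],[0,0,0]],[0,[0,0,0.15],[0,0,0]],[-1,[0,0,0.15],[0,0,0]],[-1,[0,0,0.15],[0,0,0]],[-1,[0,0,0.15],[0,0,0]],[-1,[0,0,0.15],[0,0,0]]]' 5
python3 - <<'E'
from h import *
im,d,P=cloud("side"); 
S=np.array([.633,-.1905]); L=[]
for f in (.3,.48,.66,.84,1.02,1.2,1.38,1.56,1.62): L.append((*(S+.062*np.array([-np.sin(f),-np.cos(f)])),.044,90-np.degrees(f)))
plan(*L)
E
```

```text
clock: 10.02
position: [0.6266, -0.2523, 0.0433]
tool_rot: [2.335, 2.102, -0.0]
contact_force: [-1.0, -0.7, 0.3]
finger_gap: 0.0121
finger_force: 5.0
[0.008, -0.08, -0.004] [-0.0, 0.0, 0.098]
[0.029, -0.152, -0.004] [-0.0, 0.0, 0.188]
[0.063, -0.218, -0.004] [-0.0, 0.0, 0.278]
[0.107, -0.277, -0.004] [-0.0, 0.0, 0.368]
[0.162, -0.328, -0.004] [-0.0, 0.0, 0.458]
[0.225, -0.368, -0.004] [0.0, 0.0, 0.548]
[0.294, -0.396, -0.004] [0.0, 0.0, 0.638]
[0.366, -0.411, -0.004] [0.0, 0.0, 0.728]
[0.391, -0.413, -0.004] [0.0, 0.0, 0.758]
```

Gripped, with the gap at 12.1 mm as expected. Now the arc.

```bash
python3 -m crank '[[-1,[0.008,-0.08,0],[0,0,0.09]],[-1,[0.029,-0.152,0],[0,0,0.18]],[-1,[0.063,-0.218,0],[0,0,0.27]],[-1,[0.107,-0.277,0],[0,0,0.36]],[-1,[0.162,-0.328,0],[0,0,0.45]],[-1,[0.225,-0.368,0],[0,0,0.54]],[-1,[0.294,-0.396,0],[0,0,0.63]],[-1,[0.366,-0.411,0],[0,0,0.72]],[-1,[0.391,-0.42,0],[0,0,0.76]],[-1,[0.391,-0.43,0],[0,0,0.77]]]'
```

```text
clock: 11.32
position: [0.57, -0.1889, 0.0434]
tool_rot: [3.136, -0.116, 0.005]
contact_force: [2.4, -4.1, -2.4]
finger_gap: 0.0123
finger_force: 5.2
```

```bash
python3 -m crank '[[0,[0,0,0],[0,0,0]],[0,[0,0,0],[0,0,0]],[0,[0,0,0],[0,0,0]],[0,[0,0,-0.4],[0,0,0]],[0,[0,0,-0.8],[0,0,0]],[0,[-0.3,0,-1],[0,0,0]],[0,[-0.5,0,-1],[0,0,0]],[0,[-0.5,0,-1],[0,0,0]]]'
python3 - <<'E'
from h import *
im,d,P=cloud("wrist"); np.savez("pics/w3.npz",im=im,d=d,P=P); cv2.imwrite("pics/w3.png",im)
plan((.553,-.009,.14,-1.5),(.553,-.009,.035,-1.5))
E
```

```text
clock: 12.32
position: [0.4917, -0.1805, 0.1935]
tool_rot: [-3.138, 0.118, 0.002]
contact_force: [-0.3, 0.2, 0.1]
finger_gap: 0.0433
finger_force: 0.0
[0.31, -1.175, 0.356] [-0.0, -0.0, -0.024]
[0.309, -1.174, 1.056] [-0.0, -0.0, -0.024]
```

View pics/w3.png

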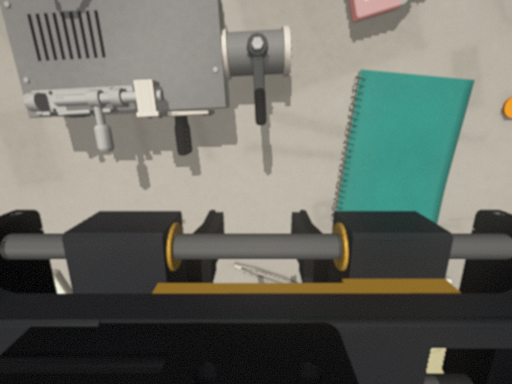

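The damper is closed: the lever runs from (258,45) to (261,110), across the duct. Next is the knob, at (102,133).

```bash
python3 -m crank '[[0,[0.15,-0.5,0],[0,0,-0.024]],[0,[0.31,-1,0.3],[0,0,-0.024]],[0,[0.31,-1,0.35],[0,0,-0.024]],[0,[0.31,-1,0.35],[0,0,-0.024]]]'
python3 - <<'E'
from h import *
im,d,P=cloud("wrist"); Z=P[...,2]
m=(d>0)&(Z>.062)&(Z<.1)&(P[...,0]<.568)&(P[...,0]>.53)&(abs(P[...,1]+.01)<.03); m[205:]=0
q=P[m]*1000; r=cv2.minAreaRect(q[:,:2].astype(np.float32)); print(m.sum(),r,np.percentile(q[:,2],95))
plan((.553,-.009,.035,-1.5))
E
```

```text
clock: 12.88
position: [0.5514, -0.0323, 0.1379]
tool_rot: [-3.14, 0.034, 0.007]
contact_force: [0.6, -0.2, -0.1]
finger_gap: 0.0439
finger_force: 0.0
504 ((552.7161254882812, -7.900179862976074), (17.17473602294922, 30.772296905517578), 86.58781433105469) 77.86880839005003
[0.005, -0.167, 0.694] [-0.0, 0.001, 0.002]
```

```bash
python3 -m crank '[[0,[0.005,-0.175,0],[0,0,0]],[0,[0.005,-0.175,0.35],[0,0,0]],[0,[0.005,-0.175,0.69],[0,0,0]],[0,[0.005,-0.175,0.69],[0,0,0]],[0,[0.005,-0.175,0.69],[0,0,0]],[-1,[0.005,-0.175,0.69],[0,0,0]],[-1,[0.005,-0.175,0.69],[0,0,0]],[-1,[0.005,-0.175,0.69],[0,0,0]],[-1,[0.005,-0.175,0.69],[0,0,0]],[-1,[0.005,-0.175,0.69],[0,0,0]]]' 8
```

```text
clock: 14.18
position: [0.5532, -0.0086, 0.0377]
tool_rot: [-3.141, 0.042, -0.002]
contact_force: [0.0, 3.3, 4.2]
finger_gap: 0.0168
finger_force: 8.0
```

```bash
python3 -m crank '[[-1,[0.006,0,-0.057],[0,0,0]],[-1,[0.023,0,-0.112],[0,0,0]],[-1,[0.05,0,-0.162],[0,0,0]],[-1,[0.087,0,-0.206],[0,0,0]],[-1,[0.132,0,-0.24],[0,0,0]],[-1,[0.183,0,-0.267],[0,0,0]],[-1,[0.183,0,-0.267],[0,0,0]]]'
```

```text
clock: 15.05
position: [0.5809, -0.0095, 0.0777]
tool_rot: [-3.141, 0.042, -0.001]
contact_force: [-1.2, 4.7, 0.2]
finger_gap: 0.0168
finger_force: 8.0
```

```bash
python3 -m crank '[[-1,[0,-0.06,0],[0,0,0]],[-1,[0,-0.12,0],[0,0,0]],[-1,[0,-0.18,0],[0,0,0]],[-1,[0,-0.24,0],[0,0,0]],[-1,[0,-0.295,0],[0,0,0]],[-1,[0,-0.295,0],[0,0,0]],[-1,[0,-0.295,0],[0,0,0]]]'
```

```text
clock: 15.92
position: [0.5814, 0.0349, 0.0774]
tool_rot: [-3.141, 0.041, -0.0]
contact_force: [-1.9, 0.1, 5.7]
finger_gap: 0.0163
finger_force: 8.0
```

```bash
python3 -m crank '[[-1,[-0.051,0,0.027],[0,0,0]],[-1,[-0.096,0,0.061],[0,0,0]],[-1,[-0.133,0,0.105],[0,0,0]],[-1,[-0.16,0,0.155],[0,0,0]],[-1,[-0.177,0,0.21],[0,0,0]],[-1,[-0.183,0,0.267],[0,0,0]],[-1,[-0.183,0,0.267],[0,0,0]]]'
```

```text
clock: 16.8
position: [0.5541, 0.035, 0.0366]
tool_rot: [-3.141, 0.041, -0.0]
contact_force: [0.1, 0.6, -0.3]
finger_gap: 0.0162
finger_force: 8.0
```

Released next: open, rise, then go above the tab with a close look.

```bash
python3 -m crank '[[0,[0,0,0],[0,0,0]],[0,[0,0,0],[0,0,0]],[0,[0,0,0],[0,0,0]],[0,[0,0,-0.4],[0,0,0]],[0,[-0.3,0.3,-0.8],[0,0,0]],[0,[-0.5,0.7,-0.8],[0,0,0]],[0,[-0.5,0.8,-0.8],[0,0,0]],[0,[-0.5,0.8,-0.8],[0,0,0]],[0,[-0.5,0.8,-0.8],[0,0,0]]]'
python3 - <<'E'
from h import *
im,d,P=cloud("wrist"); cv2.imwrite("pics/w4.png",im[:240]); Z=P[...,2]
hsv=cv2.cvtColor(im,cv2.COLOR_BGR2HSV)
for lab,z0,z1,x0,x1,y0,k in (("knob",.062,.1,.53,.568,.036,0),("tab",.036,.052,.51,.568,-.09,1)):
    m=(d>0)&(Z>z0)&(Z<z1)&(P[...,0]<x1)&(P[...,0]>x0)&(abs(P[...,1]-y0)<.02); m[205:]=0
    q=P[m]*1000; r=cv2.minAreaRect(q[:,:2].astype(np.float32)); print(lab,m.sum(),r,np.percentile(q[:,2],95))
plan((.540,-.0895,.10,-1.5),(.540,-.0895,.0,-1.5))
E
```

```text
clock: 17.92
position: [0.4758, -0.0826, 0.1569]
tool_rot: [-3.141, 0.042, 0.0]
contact_force: [0.7, 0.5, 0.0]
finger_gap: 0.0433
finger_force: 0.0
knob 602 ((552.0109252929688, 34.949440002441406), (16.342451095581055, 32.15342712402344), 88.59464263916016) 78.10630454368506
tab 579 ((544.2169189453125, -93.03489685058594), (26.038394927978516, 50.46178436279297), 82.91221618652344) 45.361669952487254
[0.429, 0.038, 0.378] [-0.0, 0.0, 0.0]
[0.429, 0.039, 1.045] [-0.0, 0.0, 0.0]
```

View pics/w4.png

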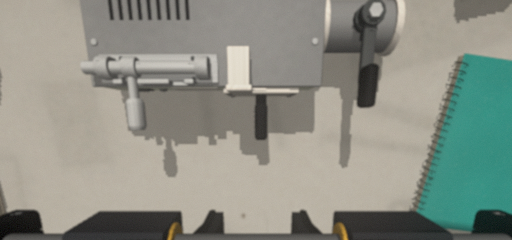

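The bolt is fully back with its handle down (knob at (136,115), measured z right), and the lever is across the duct. Now the tab, at (261,115).

```bash
python3 -m crank '[[0,[0.2,0.042,0.2],[0,0,0]],[0,[0.415,0.042,0.5],[0,0,0]],[0,[0.415,0.042,0.8],[0,0,0]],[0,[0.415,0.042,0.8],[0,0,0]]]' 
python3 -m crank '[[0,[0,0,0.12],[0,0,0]],[0,[0,0,0.24],[0,0,0]],[0,[0,0,0.24],[0,0,0]],[-1,[0,0,0.24],[0,0,0]],[-1,[0,0,0.24],[0,0,0]],[-1,[0,0,0.24],[0,0,0]],[-1,[0,0,0.24],[0,0,0]],[-1,[0,0,0.24],[0,0,0]]]' 35
```

```text
clock: 18.48
position: [0.5349, -0.0882, 0.0334]
tool_rot: [-3.138, 0.038, 0.014]
contact_force: [-0.3, 0.4, 0.1]
finger_gap: 0.0436
finger_force: 0.0
clock: 19.48
position: [0.538, -0.0905, 0.0015]
tool_rot: [-3.141, 0.041, -0.001]
contact_force: [1.0, 3.0, 5.1]
finger_gap: 0.0135
finger_force: 34.9
```

Gripped the tab. Drawing out 150 mm in steps of 15 mm along -x.

```bash
python3 -m crank '[[-1,[-0.05,0,0],[0,0,0]],[-1,[-0.15,0,0],[0,0,0]],[-1,[-0.25,0,0],[0,0,0]],[-1,[-0.35,0,0],[0,0,0]],[-1,[-0.45,0,0],[0,0,0]],[-1,[-0.55,0,0],[0,0,0]],[-1,[-0.65,0,0],[0,0,0]],[-1,[-0.75,0,0],[0,0,0]],[-1,[-0.85,0,0],[0,0,0]],[-1,[-0.95,0,0],[0,0,0]]]'
python3 -m crank '[[-1,[-0.05,0,0],[0,0,0]],[-1,[-0.07,0,0],[0,0,0]],[-1,[-0.07,0,0],[0,0,0]]]'
```

```text
clock: 20.72
position: [0.3957, -0.0877, 0.0014]
tool_rot: [3.14, -0.041, 0.004]
contact_force: [5.0, 0.2, 3.7]
finger_gap: 0.014
finger_force: 34.9
clock: 21.1
position: [0.3851, -0.0873, 0.0013]
tool_rot: [3.141, -0.041, 0.002]
contact_force: [3.7, -1.8, 6.6]
finger_gap: 0.014
finger_force: 34.9
```

```bash
python3 -m crank '[[-0.4,[0,0,0],[0,0,0]],[-0.4,[0,0,0],[0,0,0]],[0,[0,0,0],[0,0,0]],[0,[0,0,-0.4],[0,0,0]],[1,[0,0,-0.8],[0,0,0]],[1,[0,0,-1],[0,0,0]],[1,[0,0,-1],[0,0,0]],[1,[0,0,-1],[0,0,0]]]' 
python3 - <<'E'
from h import *
im,d,P=cloud("wrist"); cv2.imwrite("pics/w5.png",im); Z=P[...,2]
m=(d>0)&(abs(Z-.046)<.006)&(P[...,0]<.545)&(P[...,0]>.42)&(abs(P[...,1]+.09)<.06); m[200:]=0
m=cv2.morphologyEx(m.astype(np.uint8),cv2.MORPH_OPEN,np.ones((5,5)))>0
q=P[m]*1000; print(m.sum(),cv2.minAreaRect(q[:,:2].astype(np.float32)),q[:,:2].min(0),q[:,:2].max(0))
far=q[q[:,0]>480]; print("y range",np.percentile(far[:,1],[1,99]),"x far",np.percentile(q[:,0],99.5))
E
```

```text
clock: 22.1
position: [0.3838, -0.0863, 0.1503]
tool_rot: [-3.14, 0.041, 0.003]
contact_force: [0.6, -0.0, -0.7]
finger_gap: 0.0758
finger_force: 0.0
5732 ((473.578857421875, -88.32891845703125), (59.9266242980957, 105.79290008544922), 88.78996276855469) [ 420.07794296 -118.50601756] [526.62215902 -58.39418414]
y range [-118.24118867  -59.78325053] x far 525.6379668009382
```

View pics/w5.png

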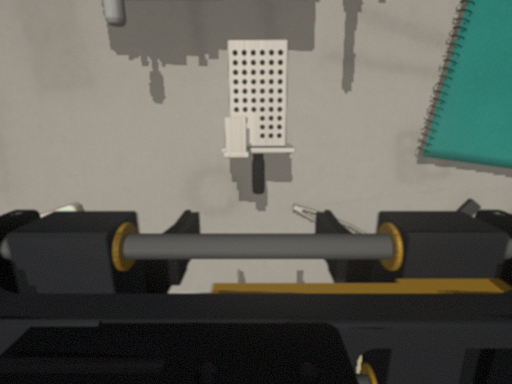

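The cartridge is out on the bench: its body spans (230-287, 40-148) and the tab is at (258,172). Now for the body grasp.

```bash
python3 -c "
from h import *
plan((.4945,-.0887,.07,-1.3),(.4945,-.0887,.0,-1.3))"
```

```text
[0.741, -0.002, 0.53] [-0.001, 0.002, -0.002]
[0.743, -0.001, 0.997] [-0.001, 0.002, -0.002]
```

```bash
python3 -m crank '[[1,[0.4,0,0],[0,0,0]],[1,[0.742,0,0.1],[0,0,0]],[1,[0.742,0,0.3],[0,0,0]],[1,[0.742,0,0.55],[0,0,0]],[1,[0.742,0,0.8],[0,0,0]],[1,[0.742,0,1],[0,0,0]],[1,[0.742,0,1],[0,0,0]],[1,[0.742,0,1],[0,0,0]]]'
python3 -m crank '[[-1,[0,0,0],[0,0,0]],[-1,[0,0,0],[0,0,0]],[-1,[0,0,0],[0,0,0]],[-1,[0,0,0],[0,0,0]],[-1,[0,0,0],[0,0,0]]]' 60
```

```text
clock: 23.15
position: [0.4958, -0.0896, 0.0007]
tool_rot: [-3.141, 0.041, 0.002]
contact_force: [1.0, 0.5, -0.2]
finger_gap: 0.0869
finger_force: 0.0
clock: 23.78
position: [0.4965, -0.0898, 0.0016]
tool_rot: [3.141, -0.041, 0.001]
contact_force: [-1.0, 1.1, 6.2]
finger_gap: 0.0596
finger_force: 60.0
```

```bash
python3 -m crank '[[-1,[0,0,-0.05],[0,0,0]],[-1,[0,0,-0.15],[0,0,0]],[-1,[0,0,-0.25],[0,0,0]],[-1,[0,0,-0.35],[0,0,0]],[-1,[0,0,-0.45],[0,0,0]],[-1,[0,0,-0.55],[0,0,0]],[-1,[0,0,-0.65],[0,0,0]],[-1,[0,0,-0.7],[0,0,0]],[-1,[0,0,-0.7],[0,0,0]]]'
python3 - <<'E'
from h import *
im,d,P=cloud("side"); Z=P[...,2]
m=(d>0)&(P[...,0]<.60)&(P[...,0]>.34)&(P[...,1]<-.05)&(P[...,1]>-.15)&(Z>.05)&(im.mean(-1)>90); q=P[m]*1000
print(m.sum(),q.min(0),q.max(0))
for a in range(420,540,20):
    k=q[(abs(q[:,0]-a)<6)&(q[:,2]<165)]; print(a,len(k),k[:,2].min() if len(k) else None)
E
```

```text
clock: 24.9
position: [0.4965, -0.0899, 0.1066]
tool_rot: [3.141, -0.041, 0.002]
contact_force: [-0.9, 0.2, -6.7]
finger_gap: 0.0593
finger_force: 60.0
2371 [ 349.88516791 -149.01209648   54.01476374] [599.80936173 -50.06712515 521.61540176]
420 178 108.47328263410803
440 152 104.91863783651021
460 155 106.48720393356692
480 150 105.84902384879959
500 46 108.0848154149436
520 124 106.1555789161042
```

Level, with its underside about 105 mm up. Carrying it over to the tray.

```bash
python3 -m crank '[[-1,[0,-0.06,0],[0,0,0]],[-1,[0,-0.18,0],[0,0,0]],[-1,[0,-0.32,0],[0,0,0]],[-1,[0,-0.46,0],[0,0,0]],[-1,[0,-0.6,0],[0,0,0]],[-1,[0,-0.74,0],[0,0,0]],[-1,[0,-0.88,0],[0,0,0]],[-1,[0,-1,0],[0,0,0]]]'
python3 -m crank '[[-1,[0,-0.12,0],[0,0,0]],[-1,[0,-0.26,0],[0,0,0]],[-1,[0,-0.4,0],[0,0,0]],[-1,[0,-0.54,0],[0,0,0]],[-1,[0,-0.68,0],[0,0,0]],[-1,[0,-0.82,0],[0,0,0]],[-1,[0,-0.94,0],[0,0,0]],[-1,[0,-1,0],[0,0,0]],[-1,[0,-1,0],[0,0,0]],[-1,[0,-1,0],[0,0,0]]]'
python3 - <<'E'
from h import *
im,d,P=cloud("wrist"); Z=P[...,2]
m=(d>0)&(Z<.024)&(Z>.012)&(P[...,1]>.2)&(P[...,1]<.43)&(P[...,0]>.34)&(P[...,0]<.62); q=P[m]*1000
print(m.sum(),cv2.minAreaRect(q[:,:2].astype(np.float32)) if m.sum()>10 else "", q.min(0),q.max(0))
plan((.5296,.318,.107,-2),(.5296,.318,.006,-2))
E
```

```text
clock: 25.95
position: [0.4993, 0.0622, 0.1057]
tool_rot: [-3.141, 0.039, 0.002]
contact_force: [-0.0, 0.1, -5.7]
finger_gap: 0.0593
finger_force: 60.0
clock: 27.2
position: [0.5039, 0.2096, 0.1059]
tool_rot: [3.141, -0.042, -0.001]
contact_force: [-0.1, -0.6, -6.8]
finger_gap: 0.0596
finger_force: 60.0
1770 ((533.6182861328125, 319.8712158203125), (126.37122344970703, 115.8415756225586), 88.21246337890625) [477.560543   255.34151258  12.00498549] [593.13990433 384.60919166  20.66192267]
[0.151, -0.728, -0.007] [0.0, 0.0, 0.004]
[0.152, -0.728, 0.666] [0.0, 0.0, 0.004]
```

```bash
python3 -m crank '[[-1,[0.04,-0.15,0],[0,0,0.004]],[-1,[0.08,-0.35,0],[0,0,0.004]],[-1,[0.12,-0.55,0],[0,0,0.004]],[-1,[0.15,-0.7,0],[0,0,0.004]],[-1,[0.15,-0.733,0],[0,0,0.004]],[-1,[0.15,-0.733,0],[0,0,0.004]],[-1,[0.15,-0.733,0.12],[0,0,0.004]],[-1,[0.15,-0.733,0.24],[0,0,0.004]],[-1,[0.15,-0.733,0.36],[0,0,0.004]],[-1,[0.15,-0.733,0.36],[0,0,0.004]]]'
python3 - <<'E'
from h import *
im,d,P=cloud("top"); cv2.imwrite("pics/t5.png",cv2.resize(im[180:290,90:240],(600,440)))
plan((.5296,.3185,.005,-2))
E
```

```text
clock: 28.5
position: [0.5274, 0.3184, 0.0493]
tool_rot: [3.139, -0.054, -0.009]
contact_force: [-0.8, 0.4, -6.2]
finger_gap: 0.0595
finger_force: 60.0
[0.008, 0.002, 0.304] [0.001, 0.001, 0.0]
```

View pics/t5.png

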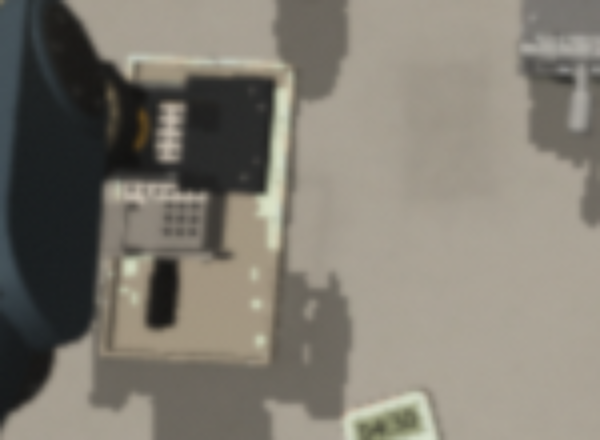

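The cartridge hangs within the tray's outline, tab towards the near end. Lowering it.

```bash
python3 -m crank '[[-1,[0,0,0.08],[0,0,0]],[-1,[0,0,0.16],[0,0,0]],[-1,[0,0,0.22],[0,0,0]],[-1,[0,0,0.25],[0,0,0]],[-1,[0,0,0.27],[0,0,0]],[-1,[0,0,0.285],[0,0,0]],[-1,[0,0,0.295],[0,0,0]],[-1,[0,0,0.302],[0,0,0]],[-1,[0,0,0.302],[0,0,0]]]'
```

```text
clock: 29.68
position: [0.5295, 0.3195, 0.0068]
tool_rot: [-3.141, 0.054, -0.0]
contact_force: [0.5, -0.6, -5.8]
finger_gap: 0.0592
finger_force: 60.0
```

Still carrying the weight (-5.8 N), so down by fractions of a millimetre to contact.

```bash
python3 -m crank '[[-1,[0,0,0.005],[0,0,0]],[-1,[0,0,0.01],[0,0,0]],[-1,[0,0,0.015],[0,0,0]],[-1,[0,0,0.015],[0,0,0]]]'
```

```text
clock: 30.18
position: [0.5296, 0.3195, 0.0047]
tool_rot: [-3.141, 0.054, -0.0]
contact_force: [0.1, 0.9, -3.8]
finger_gap: 0.0597
finger_force: 60.0
```

```bash
python3 -m crank '[[-1,[0,0,0.004],[0,0,0]],[-1,[0,0,0.008],[0,0,0]],[-1,[0,0,0.008],[0,0,0]]]'
```

```text
clock: 30.55
position: [0.5296, 0.3195, 0.0047]
tool_rot: [-3.141, 0.054, -0.001]
contact_force: [-2.7, -1.7, 5.2]
finger_gap: 0.0595
finger_force: 60.0
```

Seated (+5 N). Release and retreat.

```bash
python3 -m crank '[[0.7,[0,0,0],[0,0,0]],[0.7,[0,0,0],[0,0,0]],[0.7,[0,0,0],[0,0,0]],[0.7,[0,0,0],[0,0,0]],[0.7,[0,0,-0.15],[0,0,0]],[0.7,[0,0,-0.4],[0,0,0]],[0.7,[0,0,-0.8],[0,0,0]],[0.7,[-0.3,0,-1],[0,0,0]],[0.7,[-0.9,0,-1],[0,0,0]],[0.7,[-0.9,0,-1],[0,0,0]]]'
python3 - <<'E'
from h import *
im,d,P=cloud("wrist"); Z=P[...,2]
m=(d>0)&(abs(Z-.049)<.006)&(P[...,0]>.38)&(P[...,0]<.62)&(abs(P[...,1]-.32)<.06); m[200:]=0
m=cv2.morphologyEx(m.astype(np.uint8),cv2.MORPH_OPEN,np.ones((5,5)))>0
q=P[m]*1000; print(m.sum(),cv2.minAreaRect(q[:,:2].astype(np.float32)),np.percentile(q[:,2],[5,50,95]))
t,td,_=cloud("top"); s,_,_=cloud("side")
c=np.zeros((600,800,3),np.uint8); c[:300,:400]=cv2.resize(im,(400,300)); c[:300,400:]=cv2.resize(t,(400,300)); c[300:,:400]=cv2.resize(s,(400,300)); c[300:,400:]=cv2.resize(s[140:260,150:310],(400,300)); cv2.imwrite("pics/f.png",c)
E
```

```text
clock: 31.8
position: [0.3906, 0.3235, 0.1537]
tool_rot: [3.14, -0.052, -0.003]
contact_force: [-0.0, 0.4, 0.2]
finger_gap: 0.0743
finger_force: 0.0
6519 ((479.5283203125, 321.507568359375), (60.067222595214844, 160.19094848632812), 88.30638122558594) [46.92045084 49.15507659 50.48263998]
```

View pics/f.png

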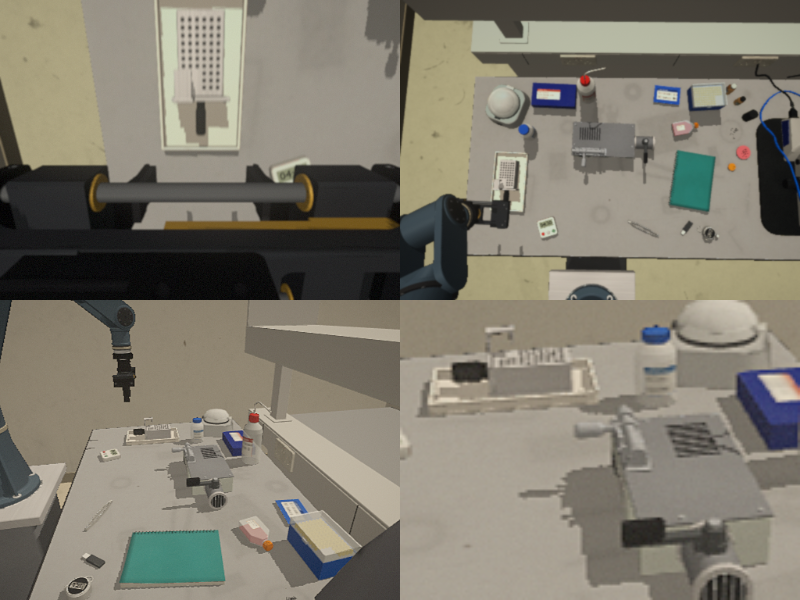

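The cartridge lies flat in the middle of the tray (wrist view, about (200,60)), with its top at 49 mm as it should be. The bolt is back with its handle down, the lever is across the duct, and the other items are where they were.

```bash
python3 -c "
from bench import bot
print(bot.finish_job())"
```

```text
the job is handed in; nothing more can be done
None
```

The job is handed in at about 32 s: damper closed first, bolt drawn back and its handle laid in the other notch, and the cartridge upright and flat in the tray; the notebook, flask and bottle look unmoved in the final pictures.

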